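# Slide out the window plate and lay it on the work block

## Task

Two thin metal plates lie in the shallow channels of the slide stand. Slide the one with the large rectangular window along its channel towards the steel work block until about a third of its length sticks out level over the edge of the stand, grip it there by its two long sides, lift it off and lay it flat (not dropped) on top of the work block, centred on it and lengthwise along it. Leave the other, solid plate where it is.

Things in the scene. Friction and masses are not known exactly. Their poses are not given: they have to be found in the camera images.
- window_plate: Bare aluminium plate, 110 mm long (x), 60 wide (y), 5 thick, 0.1 kg, with a 50 x 28 mm rectangular window in its middle. Lies in either channel of the stand, length along it, front end 10 to 22 mm behind the stand's front edge. Origin: centre of the underside, z up. The rails cover its sides; slides freely when pushed at its rear end; tips off when over half its length is out.
- solid_plate: Bystander: the same plate without the window (110 x 60 x 5 mm, four small dark screw holes), in the other channel. Origin: centre of its underside, x along its length. Stays where it is.
- stand: Fixed dark stand, 190 mm (x) by 152 mm (y). Origin: centre of its footprint, on the bench; its front edge, at x = -95 mm, faces the block (the robot's right), x points away from it; open at both ends. Channel floors 55 mm above the bench, 64 mm wide, centred at y = -36 and +36 mm, between dark rails 8 mm wide, 5 mm high. Deck 12 mm thick; its supports begin 30 mm behind the front edge.
- block: Fixed steel work block: top face 80 mm long (x) by 40 mm wide (y), 55 mm above the bench, on a dark foot flange 116 x 60 mm, 8 mm high (screw heads to 12 mm). Origin: centre of its footprint, on the bench. A centred plate sticks out 10 mm at each long side and 15 mm at each end.
Not all that is in view belongs to the job. Leave any blue look-alike of the block alone.

How it is judged:
On the way, in this order (a step that is already met when the one before it is completed fails the run):
1. the window plate has been slid out so that its end sticks out at least 20 mm over the stand's front edge, still lying level on the stand (x of window_plate in the frame of stand between -0.105 and -0.06 m and height (world z) of window_plate between 0.051 and 0.059 m and angle between window_plate's own z axis and vertical below 0.1 rad), for 0.2 s.
2. the window plate is gripped and lifted at least 10 mm clear of the stand (height (world z) of window_plate above 0.065 m and contact force between the fingers and window_plate above 1 N), for 0.1 s.
At the end, for the whole second after the job is handed in: The window plate lies at rest and flat, right side up, on top of the block, its centre within 18 mm of the block's centre and its length within 12 degrees of the block's length (either way round), released; the solid plate is within 15 mm of where it started (horizontal distance between window_plate and block below 0.018 m and height (world z) of window_plate between 0.051 and 0.059 m and angle between window_plate's own z axis and vertical below 0.08 rad and angle between the x axis of window_plate and the x axis of block, either way round below 0.21 rad and linear speed of window_plate below 0.02 m/s and distance of solid_plate from where it was at the start of the episode below 0.015 m); the robot touches nothing.
It fails at once if the window plate falls to the bench (height (world z) of window_plate below 0.025 m).
It fails at once if the window plate is dropped (it falls freely from more than about 25 mm) (linear speed of window_plate above 0.7 m/s and contact force between anything else and window_plate below 0.05 N).
It fails at once if the solid plate is moved more than 20 mm (distance of solid_plate from where it was at the start of the episode above 0.02 m).
It also fails if it takes over 51 s, if anything falls off the work surface, if the arm or the gripper's body presses on something with over 40 N, if the wrist force passes 120 N, or if a joint passes its speed limit or range.

## Robot

A 7-joint arm with a two-finger parallel gripper is mounted at the origin on a cart in front of the work surface, level with it; the furniture and walls round the work are solid. World frame = base frame: x ahead of the robot, y to its left, z up, the work surface at z = 0. Lengths are in m, angles in rad, forces in N, time in s.
With the tool pointing down it reaches from about 0.425 to 0.95 m from the base axis. Payload 4.7 kg.
Tool frame: the origin (TCP) lies at the very end of the fingers, on their centre line; the grasp point (between the pads) lies 19 mm behind it (bot.grasp_offset is the distance from the TCP to the grasp point, in m); z points along the fingers, y is the line along which they close (so a half turn about z gives the same grasp; the last joint's range is limited). The gripper opens to 87 mm and grips with 3 to 60 N. Pads are 19 mm wide; open, the fingers measure 117 mm over their backs; the gripper's body (75 mm by 190 mm) begins 51 mm behind the grasp point.
Start: joints at [1.226, 0.469, -0.049, 1.532, 0.024, 1.141, -0.082], TCP at [0.21, -0.642, 0.223] pointing down, gripper open.
Joint ranges: [-2.59, 2.59], [-0.33, 1.99], [-1.39, 1.29], [0.1, 2.45], [-1.04, 4.18], [0.21, 1.99], [-2.66, 2.66]. Speed limits (rad/s): [2.57, 2.57, 3.14, 3.14, 3.14, 3.14, 3.14].

## Interface

Orientations are given as a unit quaternion [x, y, z, w].
In Python, from plant import status, optics, bot, recognise, mark_of gives the robot as it stands.
- The arm moves only by the tool apply_moves, never from a script. Its argument "steps" is text: rows parted by semicolons, each of 5 numbers parted by spaces: the opening, from 0 (shut) to 1 (fully open), then the shift along the tool's x, y, z in cm, then the turn about the tool's z in degrees. In form: hand tx ty tz yaw; .... A call has exactly 8 rows; each row shifts and turns the commanded pose from where the row before left it, along the tool's axes as they then stand; what a row does not reach is not made up. A row lasts 1/10 s, in which the tool goes at most 50 mm and 8.59 degrees, less where a joint would pass 70% of its speed; a pose out of reach is approached as far as the arm can. A call with a gripper value outside its range is refused whole. The fingers move at their own pace and stop on an object; the grip force is fixed at half the most. Time passes only in rows, so rows that do not move let the fingers close, or fill a call up. It gives the time, the measured TCP pose, the force, the opening and the grip force at its end, in the units of the state.
- status.observe(): the state, without advancing time (a new reading comes with each control period).
- optics.camera(name): name is "scene" or "top" or "wrist"; returns a dict with "img" (480x640x3 uint8, red, green, blue), "range_z" (480x640 float32, m along the optical axis (not along the pixel's ray), 0 where there is no reading), "fx", "fy", "cx", "cy" (pixels), "eye" and "attitude" of the camera in the world. Camera axes: x right, y down, z forward; pixel columns grow to the right and rows downward; lengths in m; the calibration is good to about 2 mm. A picture is of the moment at which its call begins.
- bot.close_job(): hands the job in; it is judged then, once.
Trained networks look in a picture, given as the dict that the camera call returned (one of the last four; its "shot" number tells which), for a name from the list of things; names that differ only in an ending like _2 or _b are one class to them, and where a whole thing is asked for, a point or a joint stands for the part that bears it (a point fixed in the world has none). Each returns a list of dicts, best first, with "conf" (0 to 1); they miss things now and then, are a little off and sometimes report something else, mostly with a low value. They report only what shows in the picture. A call takes as long as a camera call. They do not tell look-alikes from the thing itself.
- recognise(picture, thing): "point" ([x, y, z] in m, in world coordinates, good to about 4 mm: the middle of the surface that is visible of it).
- mark_of(picture, thing): "point" ([x, y, z] in m, in world coordinates, good to about 4 mm: a listed point, or the origin of a listed thing).
The state is a dict: "clock": time; "q": joint angles; "joint_velocities": joint speeds; "joint_torque": joint torques, N m; "eef_pos": TCP position; "tcp_rot": TCP orientation; "force": force on the tool from outside, world axes, zero at the start; "torque": the same for the moment, N m; "opening": opening from 0.0 (shut) to 1.0 (fully open); "grasp_force": force on a finger pad.
Only numpy, scipy, OpenCV 4.12 (cv2) and the standard library are available. Lean on these libraries where they do the work, as an engineer would, in place of code of your own. Each camera call takes 0.05 s, during which the arm holds its last target. There are 200 camera calls.

## Working session

There is one attempt and no reset: what is moved stays moved. The work goes in short steps, Python scripts to look and compute and a tool call to move; the robot and the scene stay as the last step left them, time stands still between calls to the robot, and variables do not carry over. Pictures are saved under pics/ and viewed, at most 10 in all, crops included, and the job is handed in when it is done.

Besides the shell and the picture viewer there is one more tool, called after "Call:" in YAML: its name, and indented under it one key for each argument. apply_moves: Moves the arm, as the interface text tells. Its arguments: {"type":"object","properties":{"steps":{"type":"string"}},"required":["steps"]}

```bash
mkdir -p pics; ls; python3 - <<'E'
from plant import status, optics, bot, recognise, mark_of
import cv2
for n in ("top","scene"):
    p=optics.camera(n); cv2.imwrite(f"pics/{n}0.png",p["img"][:,:,::-1])
    print(n,p["fx"],p["fy"],p["cx"],p["cy"],p["eye"],p["attitude"])
    for t in("window_plate","solid_plate","stand","block"):
        print(t,[(d["point"],d["conf"]) for d in mark_of(p,t)][:3])
s=status.observe();print(s["clock"],s["eef_pos"],s["tcp_rot"],s["opening"])
E
```

```text
pics
top 623.6838331897034 623.6838331897034 322.30493968308326 236.13653060257303 [0.369028   0.02791853 1.0590348 ] [ 0.71244486 -0.69818654  0.0487978  -0.0507608 ]
window_plate [([0.5459, 0.1998, 0.0576], 0.73)]
solid_plate [([0.4733, 0.2095, 0.0581], 0.91)]
stand [([0.5177, 0.2303, -0.0001], 0.64)]
block [([0.5159, -0.1817, -0.0013], 0.94), ([0.5496, -0.0158, -0.0013], 0.62)]
scene 551.7751508559702 551.7751508559702 327.13576190042556 239.2194679599579 [0.09125277 0.69938065 0.87967305] [-0.23467198  0.89898589 -0.3558952   0.10045912]
window_plate [([0.5465, 0.2065, 0.059], 0.91)]
solid_plate [([0.5118, 0.2283, -0.0029], 0.73), ([0.4762, 0.2078, 0.0537], 0.56)]
stand [([0.5139, 0.23, -0.0025], 0.64)]
block [([0.5462, -0.0238, -0.0009], 0.69), ([0.5158, -0.1814, 0.0025], 0.63)]
0.5 [ 0.20963012 -0.64161404  0.22255149] [9.87567277e-01 1.57196923e-01 1.74234207e-05 6.88742051e-06] 0.9982170629933876
```

View pics/top0.png

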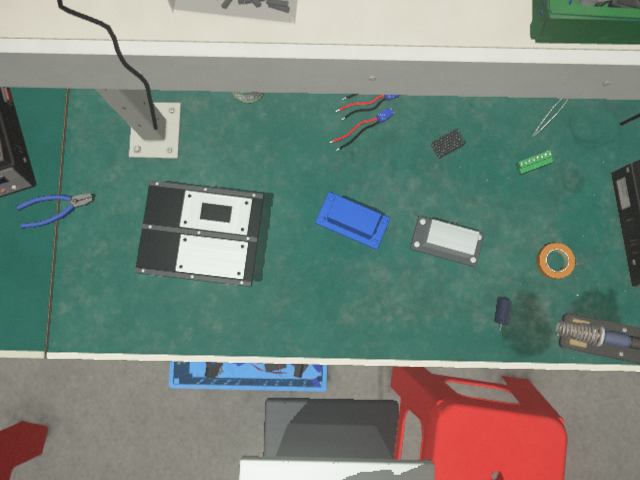

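View pics/scene0.png

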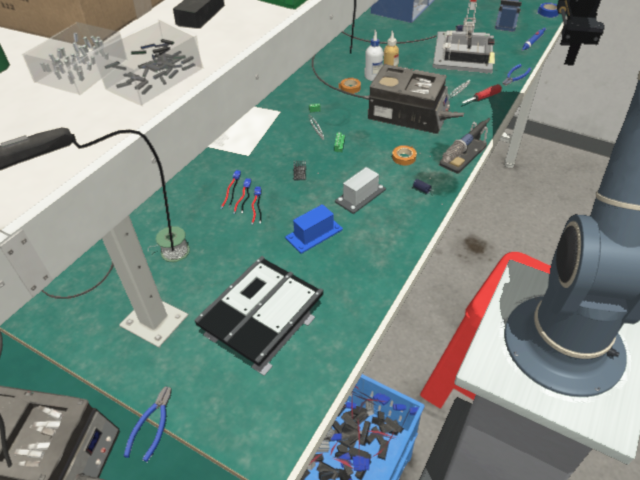

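```bash
cat > h.py <<'E'
import numpy as np, cv2
from scipy.spatial.transform import Rotation as R
def ray(p,uv,z):
    uv=np.atleast_2d(uv).astype(float)
    d=np.c_[(uv[:,0]-p["cx"])/p["fx"],(uv[:,1]-p["cy"])/p["fy"],np.ones(len(uv))]
    d=R.from_quat(p["attitude"]).apply(d); e=np.array(p["eye"])
    return e+d*((z-e[2])/d[:,2])[:,None]
def cloud(p):
    v,u=np.mgrid[:480,:640]; r=p["range_z"]
    c=np.stack([(u-p["cx"])/p["fx"]*r,(v-p["cy"])/p["fy"]*r,r],-1)
    return R.from_quat(p["attitude"]).apply(c.reshape(-1,3)).reshape(480,640,3)+p["eye"]
def rect(p,mask,z):
    c=max(cv2.findContours(mask.astype(np.uint8),cv2.RETR_EXTERNAL,cv2.CHAIN_APPROX_NONE)[0],key=cv2.contourArea)
    w=ray(p,c[:,0],z)[:,:2]
    (cx,cy),(a,b),t=cv2.minAreaRect((w*1000).astype(np.float32))
    if a<b: a,b,t=b,a,t+90
    return np.round([cx,cy,a,b,t%180],1)
E
python3 - <<'E'
from plant import status, optics
from h import *
p=optics.camera("top"); im=p["img"].astype(int)
q=optics.camera("scene")
C=cloud(p); v,u=np.mgrid[:480,:640]
def box(a,b,c,d): return (u>a)&(u<b)&(v>c)&(v<d)
mn=im.min(2)
sat=im.max(2)-mn
for n,bx,z in(("win",box(165,262,185,237),.06),("sol",box(165,262,233,285),.06),("blk",box(420,485,212,258),.055)):
    for th in (120,150): print(n,th,rect(p,bx&(mn>th)&(sat<40),z))
k=box(125,280,170,295)&~((im[:,:,1]-im[:,:,0])>25)
print("stand",rect(p,k&(C[:,:,2]>.04),.06))
print("flange",rect(p,box(400,495,205,275)&(sat<25),.008))
print("floor z",np.median(C[200:225,155:175,2]),"platez",np.median(C[255:262,190:235,2]),"blk",np.median(C[233:243,440:460,2]),"bench",np.median(C[300:330,150:250,2]))
for P in (C,cloud(q)):
    m=(P[:,:,2]>.08)&(P[:,:,0]>.4)&(P[:,:,0]<1)&(abs(P[:,:,1])<.5)
    for lo in np.arange(.08,.7,.08):
        s=P[m&(P[:,:,2]>=lo)&(P[:,:,2]<lo+.08)]
        if len(s)>30: print(round(lo,2),len(s),np.percentile(s,[1,50,99],axis=0).round(2).tolist())
cr=cv2.resize(p["img"][170:290,125:500],None,fx=2.1,fy=2.1,interpolation=cv2.INTER_CUBIC)
cv2.imwrite("pics/crop.png",cr[:,:,::-1])
print(R.from_quat(status.observe()["tcp_rot"]).as_matrix().round(3))
E
```

```text
win 120 [546.6 206.8 111.   61.9  83.9]
win 150 [546.5 206.6 110.2  61.   83.8]
sol 120 [474.7 210.3 110.7  61.2  84.4]
sol 150 [474.6 210.  109.8  60.6  84.4]
blk 120 [ 511.5 -180.9   85.8   46.2   75.6]
blk 150 [ 513.8 -182.    83.9   39.5   75.5]
stand [511.9 230.6 192.7 152.5  84.3]
flange [ 516.6 -179.5  116.2   64.5   75.4]
floor z 0.05462597861138163 platez 0.05976588922898374 blk 0.05516738907674035 bench -0.00020186056448812106
0.08 805 [[0.59, -0.47, 0.08], [0.68, 0.31, 0.12], [0.72, 0.35, 0.16]]
0.16 762 [[0.65, 0.27, 0.16], [0.68, 0.32, 0.2], [0.71, 0.35, 0.24]]
0.24 3825 [[0.65, -0.38, 0.24], [0.66, 0.04, 0.31], [0.66, 0.43, 0.32]]
0.32 17425 [[0.66, -0.33, 0.32], [0.66, 0.04, 0.36], [0.66, 0.41, 0.4]]
0.4 38648 [[0.66, -0.3, 0.4], [0.69, 0.02, 0.4], [0.73, 0.39, 0.48]]
0.48 74 [[0.68, -0.28, 0.48], [0.68, -0.22, 0.48], [0.69, -0.19, 0.48]]
0.08 1776 [[0.47, -0.5, 0.08], [0.68, 0.31, 0.1], [0.72, 0.35, 0.16]]
0.16 1211 [[0.64, 0.27, 0.16], [0.68, 0.34, 0.2], [0.72, 0.35, 0.24]]
0.24 4524 [[0.65, -0.47, 0.24], [0.66, 0.26, 0.31], [0.69, 0.49, 0.32]]
0.32 16447 [[0.65, -0.38, 0.32], [0.66, 0.23, 0.36], [0.66, 0.5, 0.4]]
0.4 36923 [[0.66, -0.2, 0.4], [0.76, 0.2, 0.4], [0.99, 0.47, 0.47]]
0.48 184 [[0.91, 0.08, 0.48], [0.93, 0.11, 0.48], [0.99, 0.12, 0.49]]
[[ 0.951  0.311  0.   ]
 [ 0.311 -0.951 -0.   ]
 [ 0.     0.    -1.   ]]
```

View pics/crop.png

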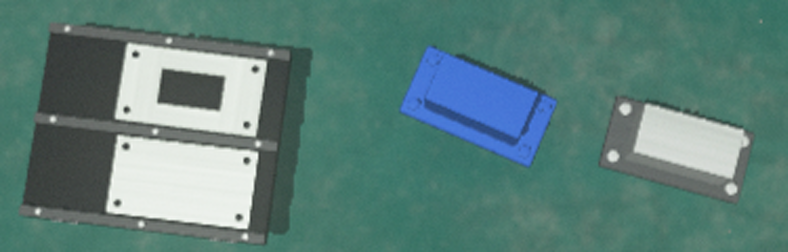

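Crop: the windowed plate is at (215,212) in the top image and the solid plate at (213,257). The blue look-alike is at (353,219) and the steel block at (450,238). I choose the windowed plate and the steel block, and start travelling.

Call:
apply_moves:
  steps: "0 4.1 -2.7 0 0; 0 4.1 -2.7 0 0; 0 4.1 -2.7 0 0; 0 4.1 -2.7 0 0; 0 4.1 -2.7 0 0; 0 4.1 -2.7 0 0; 0 4.1 -2.7 0 0; 0 4.1 -2.7 0 0"

```text
clock: 1.4
eef_pos: [0.4554, -0.3329, 0.223]
tcp_rot: [0.988, 0.157, 0.0, 0.0]
force: [1.2, -0.9, -0.1]
opening: 0.355
grasp_force: 0.0
```

```bash
cat >> h.py <<'E'
def plan(s,tgt,th,n):
    """rows from measured state to tgt (m), tool-x heading th (deg), in n rows"""
    M=R.from_quat(s["tcp_rot"]).as_matrix(); h=np.degrees(np.arctan2(M[1,0],M[0,0]))
    dth=(th-h+180)%360-180; d=(np.array(tgt)-s["eef_pos"])/n*100
    print("now",np.round(s["eef_pos"],4),"th",round(h,2),"q7",s["q"][6],"dyaw",-dth,"F",np.round(s["force"],1))
    for i in range(n):
        a=np.radians(h+dth*i/n)
        print(f"{d[0]*np.cos(a)+d[1]*np.sin(a):.2f} {d[0]*np.sin(a)-d[1]*np.cos(a):.2f} {-d[2]:.2f} {-dth/n:.2f}",end="; ")
    print()
E
python3 - <<'E'
from plant import *
from h import *
s=status.observe(); plan(s,[.50,.05,.22],84.2,8)
p=optics.camera("scene");C=cloud(p);t=s["eef_pos"]
M=R.from_quat(s["tcp_rot"]).as_matrix()
L=(C-t)@M
m=(np.hypot(L[:,:,0],L[:,:,1])<.15)
for a in np.arange(-.30,.0,.03):
    k=L[m&(L[:,:,2]>a)&(L[:,:,2]<a+.03)]
    if len(k)>10: print(round(a,2),len(k),np.percentile(k,[1,99],axis=0).round(3).tolist())
E
```

```text
now [ 0.4554 -0.3329  0.223 ] th 18.08 q7 -0.7626436957208478 dyaw -66.11815053333817 F [ 1.2 -0.9 -0.1]
2.02 -4.38 0.04 -8.26; 2.62 -4.04 0.04 -8.26; 3.18 -3.62 0.04 -8.26; 3.66 -3.13 0.04 -8.26; 4.08 -2.57 0.04 -8.26; 4.40 -1.96 0.04 -8.26; 4.64 -1.30 0.04 -8.26; 4.78 -0.62 0.04 -8.26; 
-0.21 445 [[-0.036, -0.04, -0.209], [0.03, -0.008, -0.18]]
-0.18 781 [[-0.038, -0.055, -0.18], [0.034, 0.002, -0.151]]
-0.15 364 [[-0.026, -0.056, -0.15], [0.023, -0.01, -0.12]]
-0.12 964 [[-0.038, -0.1, -0.12], [0.034, 0.077, -0.091]]
-0.09 469 [[-0.039, -0.093, -0.089], [0.035, 0.08, -0.069]]
-0.06 15 [[-0.013, -0.031, -0.034], [0.008, -0.025, -0.03]]
-0.03 124 [[-0.013, -0.031, -0.03], [0.009, -0.022, -0.001]]
```

Call:
apply_moves:
  steps: "0 2.0 -4.4 0 -8.3; 0 2.6 -4.0 0 -8.3; 0 3.2 -3.6 0 -8.3; 0 3.7 -3.1 0 -8.3; 0 4.1 -2.6 0 -8.3; 0 4.4 -2.0 0 -8.3; 0 4.6 -1.3 0 -8.3; 0 4.8 -0.6 0 -8.3"

```text
clock: 2.25
eef_pos: [0.4983, 0.05, 0.223]
tcp_rot: [0.738, 0.674, 0.0, 0.001]
force: [0.4, 0.4, -0.0]
opening: 0.007
grasp_force: 0.0
```

```bash
python3 - <<'E'
from plant import *
from h import *
s=status.observe(); plan(s,[.535,.30,.16],174.2,12)
E
```

```text
now [0.4983 0.05   0.223 ] th 84.8 q7 -0.4275912011889555 dyaw -89.3968927704708 F [ 0.4  0.4 -0. ]
2.10 0.12 0.53 -7.45; 2.07 0.39 0.53 -7.45; 2.00 0.65 0.53 -7.45; 1.90 0.91 0.53 -7.45; 1.77 1.15 0.53 -7.45; 1.60 1.36 0.53 -7.45; 1.41 1.56 0.53 -7.45; 1.20 1.73 0.53 -7.45; 0.96 1.87 0.53 -7.45; 0.71 1.98 0.53 -7.45; 0.45 2.06 0.53 -7.45; 0.18 2.10 0.53 -7.45;
```

Call:
apply_moves:
  steps: "0 2.1 0.1 0.5 -7.5; 0 2.1 0.4 0.5 -7.5; 0 2 0.7 0.5 -7.5; 0 1.9 0.9 0.5 -7.5; 0 1.8 1.2 0.5 -7.5; 0 1.6 1.4 0.5 -7.5; 0 1.4 1.6 0.5 -7.5; 0 1.2 1.7 0.5 -7.5"

```text
clock: 3.05
eef_pos: [0.5247, 0.2166, 0.1825]
tcp_rot: [0.303, 0.953, 0.0, 0.0]
force: [0.2, -0.3, -1.2]
opening: 0.003
grasp_force: 0.0
```

Call:
apply_moves:
  steps: "0 1 1.9 0.5 -7.5; 0 0.7 2 0.5 -7.5; 0 0.5 2.1 0.5 -7.5; 0 0.2 2.1 0.5 -7.5; 0 0 0 0 0; 0 0 0 0 0; 0 0 0 0 0; 0 0 0 0 0"

```text
clock: 3.85
eef_pos: [0.5363, 0.2993, 0.1628]
tcp_rot: [0.049, 0.999, -0.001, 0.0]
force: [0.0, 0.0, -0.8]
opening: 0.009
grasp_force: 0.0
```

```bash
python3 - <<'E'
from plant import *
from h import *
s=status.observe(); plan(s,[.555,.291,.064],174.2,8)
p=optics.camera("wrist");cv2.imwrite("pics/w1.png",p["img"][:,:,::-1]); print(p["eye"])
E
```

```text
now [0.5363 0.2993 0.1628] th 174.35 q7 0.45981002140522076 dyaw 0.15184189287469962 F [ 0.   0.  -0.8]
-0.24 -0.08 1.24 0.02; -0.24 -0.08 1.24 0.02; -0.24 -0.08 1.24 0.02; -0.24 -0.08 1.24 0.02; -0.24 -0.08 1.24 0.02; -0.24 -0.08 1.24 0.02; -0.24 -0.08 1.24 0.02; -0.24 -0.08 1.24 0.02; 
[0.45859688 0.30666393 0.32574249]
```

View pics/w1.png

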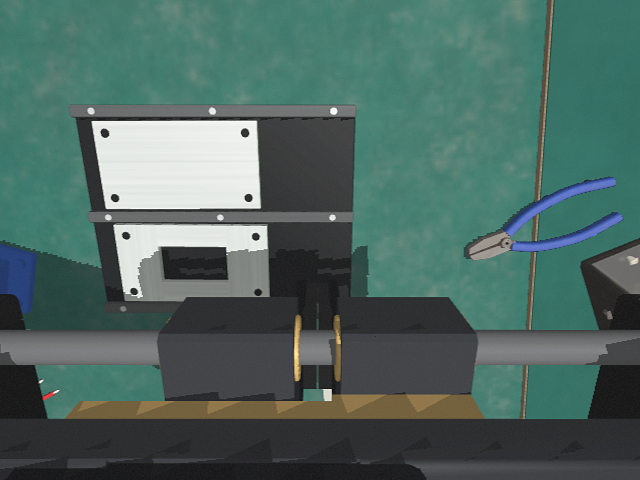

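The wrist view shows the window plate at (190,265), with its rear end at column 268. The fingers, at (320,350), are behind it over the empty part of its channel. Descending.

Call:
apply_moves:
  steps: "0 -0.24 -0.08 1.24 0; 0 -0.24 -0.08 1.24 0; 0 -0.24 -0.08 1.24 0; 0 -0.24 -0.08 1.24 0; 0 -0.24 -0.08 1.24 0; 0 -0.24 -0.08 1.24 0; 0 -0.24 -0.08 1.24 0; 0 -0.24 -0.08 1.1 0"

```text
clock: 4.7
eef_pos: [0.5544, 0.2923, 0.0635]
tcp_rot: [0.048, 0.999, -0.0, -0.0]
force: [0.4, 0.3, 0.9]
opening: 0.007
grasp_force: 0.0
```

Call:
apply_moves:
  steps: "0 0 0 0 0; 0 0 0 0.2 0; 0 0 0 0.2 0; 0 0 0 0.2 0; 0 0 0 0 0; 0 0 0 0 0; 0 0 0 0 0; 0 0 0 0 0"

```text
clock: 5.5
eef_pos: [0.5544, 0.2925, 0.0589]
tcp_rot: [0.048, 0.999, 0.0, 0.0]
force: [1.0, 0.6, 0.3]
opening: 0.006
grasp_force: 0.0
```

```bash
python3 - <<'E'
from plant import *
from h import *
s=status.observe(); plan(s,[.5525,.277,.0575],174.2,8)
E
```

```text
now [0.5544 0.2925 0.0589] th 174.49 q7 0.40376296633505043 dyaw 0.29292698069451717 F [1.  0.6 0.3]
0.01 -0.20 0.02 0.04; 0.01 -0.20 0.02 0.04; 0.01 -0.20 0.02 0.04; 0.01 -0.20 0.02 0.04; 0.01 -0.20 0.02 0.04; 0.00 -0.20 0.02 0.04; 0.00 -0.20 0.02 0.04; 0.00 -0.20 0.02 0.04;
```

Call:
apply_moves:
  steps: "0 0 0 0.15 0.3; 0 0 -0.4 0 0; 0 0 -0.6 0 0; 0 0 -0.6 0 0; 0 0 -0.6 0 0; 0 0 -0.6 0 0; 0 0 -0.6 0 0; 0 0 -0.6 0 0"

```text
clock: 6.3
eef_pos: [0.5503, 0.2521, 0.0573]
tcp_rot: [0.051, 0.999, 0.0, 0.0]
force: [0.2, 0.4, -0.3]
opening: 0.002
grasp_force: 0.1
```

```bash
cat >> h.py <<'E'
def win(p,tag):
    """white blobs' rectangles at z .06 in the top picture, mm, and stand coordinates"""
    im=p["img"].astype(int); mn=im.min(2); C=cloud(p)
    m=((mn>140)&(im.max(2)-mn<40)&(C[:,:,2]>.045)&(C[:,:,2]<.15)&(C[:,:,0]<.62)&(C[:,:,1]<.3)).astype(np.uint8)
    for c in cv2.findContours(m,cv2.RETR_EXTERNAL,cv2.CHAIN_APPROX_NONE)[0]:
        if cv2.contourArea(c)<150: continue
        k=np.zeros_like(m); cv2.drawContours(k,[c],-1,1,-1)
        r=rect(p,k,np.median(C[:,:,2][(k&m)>0])); d=r[:2]-[511.9,230.6]
        print(tag,r,"z",np.median(C[:,:,2][(k&m)>0]).round(4),"stand",(d@[.1,.995]).round(1),(d@[-.995,.1]).round(1))
E
python3 - <<'E'
from plant import *
from h import *
s=status.observe(); plan(s,[.5525,.277,.0575],174.2,1)
p=optics.camera("top"); win(p,"top")
E
```

```text
now [0.5503 0.2521 0.0573] th 174.18 q7 0.4410296240808931 dyaw -0.015876874611734593 F [ 0.2  0.4 -0.3]
0.03 2.50 -0.02 -0.02; 
top [453.3 222.6 121.3  49.9  58.7] z 0.0598 stand -13.8 57.5
```

```bash
python3 - <<'E'
from plant import *
from h import *
for n in("scene","wrist"):
    p=optics.camera(n); win(p,n); cv2.imwrite(f"pics/{n}2.png",p["img"][:,:,::-1])
E
```

```text
scene [470.4 210.7 111.8  68.4  84.5] z 0.0585 stand -24.0 39.3
scene [522.  186.4 118.   48.2  98.6] z 0.0583 stand -43.0 -14.5
scene [ 554.3 -895.9  136.4   95.8  123. ] z 0.0573 stand -1116.6 -154.8
wrist [536.8 187.4 109.8  41.4  84.2] z 0.0608 stand -40.5 -29.1
wrist [475.6 208.9 109.6  59.6  84.5] z 0.0608 stand -25.2 33.9
```

View pics/scene2.png

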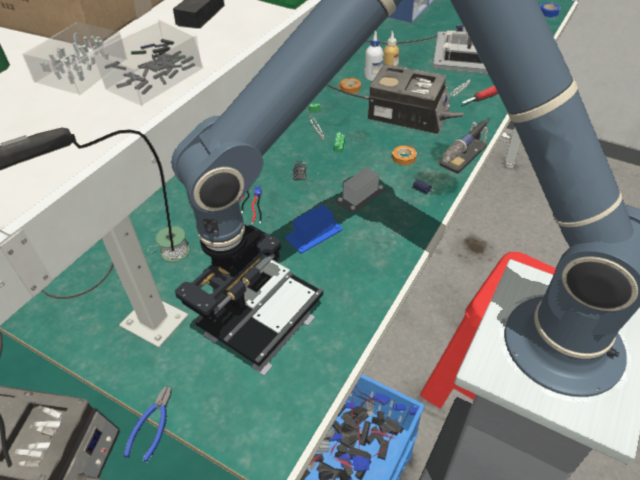

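The scene view shows the gripper closed over the far channel, pushing the window plate at (265,275), with the solid plate at (288,303) undisturbed. The plate is now about -40 mm in the stand frame, so 37 mm remain.

Call:
apply_moves:
  steps: "0 0 -0.5 0 0; 0 0 -0.5 0 0; 0 0 -0.5 0 0; 0 0 -0.5 0 0; 0 0 -0.5 0 0; 0 0 -0.5 0 0; 0 0 -0.4 0 0; 0 0 -0.3 0 0"

```text
clock: 7.25
eef_pos: [0.5466, 0.2153, 0.0572]
tcp_rot: [0.051, 0.999, -0.0, 0.0]
force: [-0.6, -0.1, 0.1]
opening: 0.007
grasp_force: 0.2
```

```bash
python3 - <<'E'
from plant import *
from h import *
s=status.observe(); plan(s,[.5525,.277,.0575],174.2,1)
for n in("wrist",):
    p=optics.camera(n); win(p,n); cv2.imwrite(f"pics/{n}3.png",p["img"][:,:,::-1])
E
```

```text
now [0.5466 0.2153 0.0572] th 174.17 q7 0.48521065091197557 dyaw -0.026417379521404882 F [-0.6 -0.1  0.1]
0.04 6.20 -0.03 -0.03; 
wrist [533.2 151.8 109.7  40.9  84.2] z 0.0608 stand -76.3 -29.1
wrist [475.6 208.9 109.6  59.6  84.5] z 0.0608 stand -25.2 33.9
```

Call:
apply_moves:
  steps: "0 0 0.4 0 0; 0 0 0.4 -0.5 0; 0 0 0 -1.5 0; 0 0 0 -2 0; 0 0 0 -2 0; 0 0 0 -2 0; 0.3 0 0 -1 0; 0.5 0 0 0 0"

```text
clock: 8.1
eef_pos: [0.5482, 0.2247, 0.1494]
tcp_rot: [0.051, 0.999, 0.001, 0.002]
force: [1.1, 0.7, 0.2]
opening: 0.115
grasp_force: 0.0
```

```bash
python3 - <<'E'
from plant import *
from h import *
s=status.observe(); plan(s,[.525,.114,.145],84.2,12)
E
```

```text
now [0.5482 0.2247 0.1494] th 174.21 q7 0.5616438415885208 dyaw 90.00798619197316 F [1.1 0.7 0.2]
0.10 -0.94 0.04 7.50; -0.02 -0.94 0.04 7.50; -0.15 -0.93 0.04 7.50; -0.27 -0.90 0.04 7.50; -0.38 -0.86 0.04 7.50; -0.49 -0.80 0.04 7.50; -0.59 -0.73 0.04 7.50; -0.68 -0.65 0.04 7.50; -0.76 -0.55 0.04 7.50; -0.83 -0.45 0.04 7.50; -0.88 -0.34 0.04 7.50; -0.92 -0.22 0.04 7.50;
```

Call:
apply_moves:
  steps: "0.8 0.2 -1 0 7.5; 1 0 -1 0 7.5; 1 -0.1 -0.9 0 7.5; 1 -0.3 -0.9 0 7.5; 1 -0.4 -0.9 0 7.5; 1 -0.5 -0.8 0 7.5; 1 -0.6 -0.7 0 7.5; 1 -0.7 -0.6 0 7.5"

```text
clock: 8.9
eef_pos: [0.5305, 0.1486, 0.1464]
tcp_rot: [0.545, 0.838, -0.001, -0.001]
force: [0.7, -0.4, 0.1]
opening: 0.832
grasp_force: 0.0
```

Call:
apply_moves:
  steps: "1 -0.8 -0.5 0 7.5; 1 -0.8 -0.4 0 7.5; 1 -0.9 -0.3 0 7.5; 1 -0.9 -0.2 0 7.5; 1 0 0 0 0; 1 0 0 0 0; 1 0 0 0 0; 1 0 0 0 0"

```text
clock: 9.7
eef_pos: [0.5251, 0.1132, 0.1471]
tcp_rot: [0.741, 0.671, 0.0, -0.0]
force: [-0.6, -0.2, -0.6]
opening: 0.999
grasp_force: 0.0
```

```bash
python3 - <<'E'
from plant import *
from h import *
s=status.observe(); plan(s,[.537,.1145,.0385],84.2,12)
for n in("top","wrist"):
    p=optics.camera(n); win(p,n); cv2.imwrite(f"pics/{n}4.png",p["img"][:,:,::-1])
E
```

```text
now [0.5251 0.1132 0.1471] th 84.3 q7 -0.627062222648737 dyaw 0.1037989461115103 F [-0.6 -0.2 -0.6]
0.02 0.10 0.90 0.01; 0.02 0.10 0.90 0.01; 0.02 0.10 0.90 0.01; 0.02 0.10 0.90 0.01; 0.02 0.10 0.90 0.01; 0.02 0.10 0.90 0.01; 0.02 0.10 0.90 0.01; 0.02 0.10 0.90 0.01; 0.02 0.10 0.90 0.01; 0.02 0.10 0.90 0.01; 0.02 0.10 0.90 0.01; 0.02 0.10 0.90 0.01; 
top [474.6 210.4 110.3  60.8  84.4] z 0.0598 stand -23.8 35.1
top [ 514.3 -179.6   80.2   39.8   75.4] z 0.0549 stand -407.9 -43.4
wrist [543.4 158.7  92.9  60.5  84.3] z 0.0608 stand -68.4 -38.5
wrist [475.8 208.9 109.   59.9  84.5] z 0.0608 stand -25.2 33.7
```

View pics/wrist4.png

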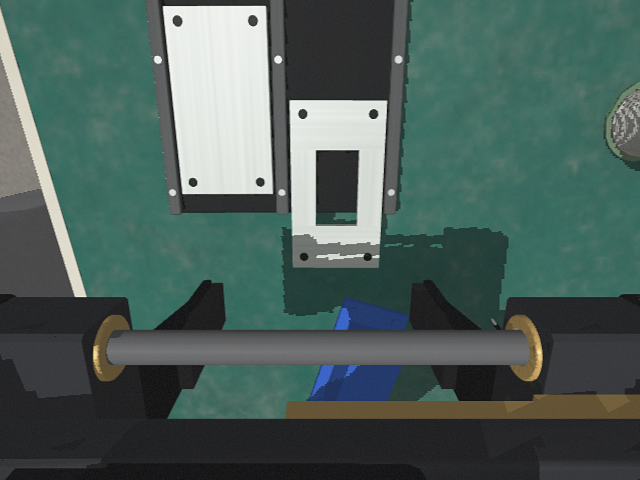

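The wrist view shows the window plate sticking out past the stand edge (row 212) to row 267, level, with the open fingers in front of its end. Now descending around it.

Call:
apply_moves:
  steps: "1 0.02 0.3 0 0; 1 0.02 0.3 1 0; 1 0.02 0.3 1.5 0; 1 0.02 0.3 1.5 0; 1 0.02 0 1.5 0; 1 0.02 0 1.5 0; 1 0 0 1 0; 1 0 0 0 0"

```text
clock: 10.6
eef_pos: [0.5359, 0.1123, 0.0653]
tcp_rot: [0.742, 0.671, -0.002, -0.001]
force: [-0.6, -0.5, -0.1]
opening: 0.999
grasp_force: 0.0
```

```bash
python3 - <<'E'
from plant import *
from h import *
s=status.observe(); plan(s,[.537,.1145,.0385],84.2,3)
p=optics.camera("wrist"); win(p,"w"); cv2.imwrite("pics/w5.png",p["img"][:,:,::-1])
E
```

```text
now [0.5359 0.1123 0.0653] th 84.22 q7 -0.6979329575901442 dyaw 0.019685590533640607 F [-0.6 -0.5 -0.1]
0.08 0.03 0.89 0.01; 0.08 0.03 0.89 0.01; 0.08 0.03 0.89 0.01; 
w [525.7 119.8  20.4   4.  180. ] z 0.0609 stand -108.9 -24.8
w [544.1 166.3  77.4  60.3  84.2] z 0.0608 stand -60.8 -38.5
w [474.9 199.2  89.6  59.8  84.5] z 0.0608 stand -34.9 33.7
```

View pics/w5.png

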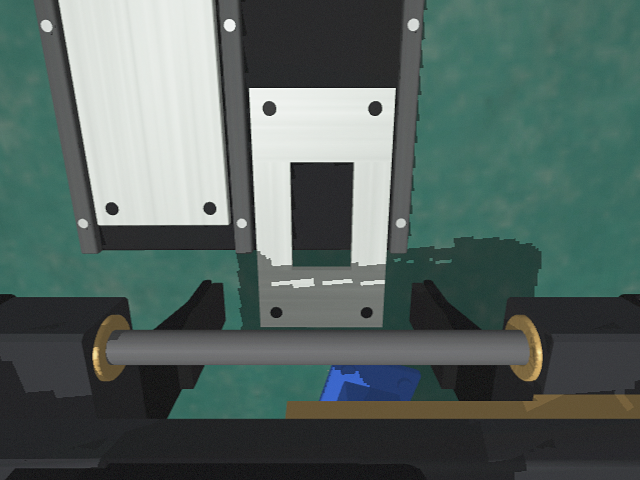

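The plate end, columns 260–382, sits midway between the fingers. Descending and gripping.

Call:
apply_moves:
  steps: "1 0.1 0 0.9 0; 1 0.1 0 0.9 0; 1 0 0 0.8 0; 1 0 0 0 0; 0.6 0 0 0 0; 0.4 0 0 0 0; 0.4 0 0 0 0; 0.4 0 0 0 0"

```text
clock: 11.45
eef_pos: [0.5376, 0.1146, 0.0416]
tcp_rot: [0.742, 0.67, 0.0, 0.0]
force: [0.3, -0.5, -1.1]
opening: 0.721
grasp_force: 0.0
```

Call:
apply_moves:
  steps: "0.3 0 0 0 0; 0.2 0 0 0 0; 0 0 0 0 0; 0 0 0 0 0; 0 0 0 0 0; 0 0 0 0 0; 0 0 0 0 0; 0 0 0 0 0"

```text
clock: 12.25
eef_pos: [0.5376, 0.1146, 0.0414]
tcp_rot: [0.742, 0.67, 0.0, 0.0]
force: [-0.6, -0.1, 2.1]
opening: 0.682
grasp_force: 30.0
```

```bash
python3 - <<'E'
from plant import *
from h import *
s=status.observe(); plan(s,[.537,.1145,.0385],84.2,1);print(s["opening"],s["grasp_force"])
p=optics.camera("wrist"); win(p,"w")
E
```

```text
now [0.5376 0.1146 0.0414] th 84.19 q7 -0.7262459387234134 dyaw -0.006527585828962401 F [-0.6 -0.1  2.1]
-0.01 -0.06 0.29 -0.01; 
0.6817769770969483 29.99775320291519
w [544.3 169.9  70.9  60.3  83.9] z 0.0611 stand -57.2 -38.3
w [474.7 196.9  85.6  59.8  84.5] z 0.0608 stand -37.3 33.6
```

Call:
apply_moves:
  steps: "0 0 0 -0.2 0; 0 0 0 -0.4 0; 0 0 0 -0.6 0; 0 0 0 -0.8 0; 0 0 0 -1 0; 0 0 0 -1 0; 0 0 0 -0.6 0; 0 0 0 0 0"

```text
clock: 13.1
eef_pos: [0.5382, 0.1148, 0.0886]
tcp_rot: [0.742, 0.67, 0.001, 0.001]
force: [0.1, -0.1, -1.4]
opening: 0.684
grasp_force: 30.0
```

```bash
python3 - <<'E'
from plant import *
from h import *
s=status.observe();print(s["opening"],s["grasp_force"])
a=np.radians(75.4); g=np.array([.5145,-.180])-.037*np.array([np.cos(a),np.sin(a)]); print(g)
plan(s,[*g,.092],75.4,16)
p=optics.camera("wrist"); win(p,"w")
C=cloud(p); im=p["img"]; M=R.from_quat(s["tcp_rot"]).as_matrix(); L=(C-s["eef_pos"])@M
k=L[(im.min(2)>120)&(abs(L[:,:,1])<.035)&(L[:,:,0]>.01)&(L[:,:,0]<.11)&(L[:,:,2]>-.06)&(L[:,:,2]<.02)]
print(len(k),np.percentile(k,[0.5,99.5],axis=0).round(4).tolist(), np.polyfit(k[:,0],k[:,2],1),np.polyfit(k[:,1],k[:,2],1))
cv2.imwrite("pics/w6.png",im[:,:,::-1])
E
```

```text
0.6838887599016871 29.99723196029663
[ 0.50517343 -0.21580524]
now [0.5382 0.1148 0.0886] th 84.19 q7 -0.6823473790764063 dyaw 8.78632919192222 F [ 0.1 -0.1 -1.4]
-2.08 0.00 -0.02 0.55; -2.08 0.02 -0.02 0.55; -2.08 0.04 -0.02 0.55; -2.08 0.06 -0.02 0.55; -2.07 0.08 -0.02 0.55; -2.07 0.10 -0.02 0.55; -2.07 0.12 -0.02 0.55; -2.07 0.14 -0.02 0.55; -2.07 0.16 -0.02 0.55; -2.07 0.18 -0.02 0.55; -2.07 0.20 -0.02 0.55; -2.06 0.22 -0.02 0.55; -2.06 0.24 -0.02 0.55; -2.06 0.26 -0.02 0.55; -2.06 0.28 -0.02 0.55; -2.05 0.30 -0.02 0.55; 
w [544.8 169.9  71.2  60.3  83.9] z 0.1076 stand -57.1 -38.8
w [475.3 203.6  99.   59.8  84.5] z 0.0608 stand -30.5 33.7
21781 [[0.011, -0.0285, -0.0206], [0.0909, 0.031, -0.0171]] [ 0.00382366 -0.01918896] [ 0.00114361 -0.01894902]
```

View pics/w6.png

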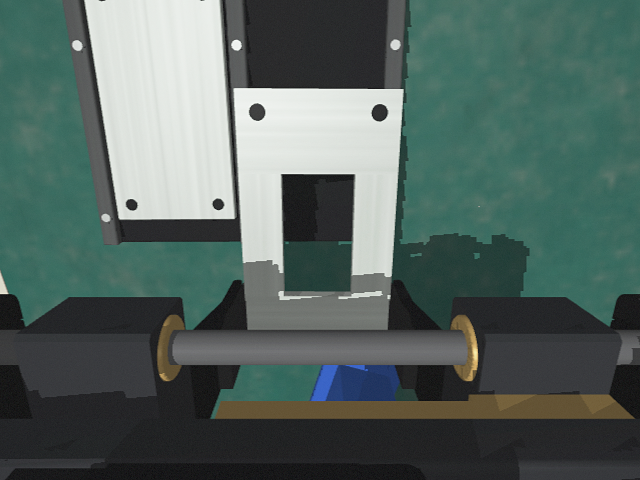

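The wrist view shows the plate gripped level and lifted clear, with its rear end at row 88 and its front end between the pads at row 330. The solid plate has not moved. Carrying it to the block.

Call:
apply_moves:
  steps: "0 -1 0 -0.3 0.5; 0 -2 0 0 0.5; 0 -2.2 0 0 0.5; 0 -2.3 0.1 0 0.6; 0 -2.3 0.1 0 0.6; 0 -2.3 0.1 0 0.6; 0 -2.3 0.1 0 0.6; 0 -2.2 0.1 0 0.6"

```text
clock: 13.95
eef_pos: [0.5189, -0.0525, 0.0899]
tcp_rot: [0.768, 0.64, -0.001, -0.0]
force: [0.5, -0.6, -1.0]
opening: 0.679
grasp_force: 30.0
```

Call:
apply_moves:
  steps: "0 -2.2 0.2 0 0.6; 0 -2.2 0.2 0 0.6; 0 -2.2 0.2 0 0.6; 0 -2.1 0.2 0 0.6; 0 -2 0.2 0 0.6; 0 -1.8 0.2 0 0.6; 0 -1 0.2 0 0.5; 0 0 0 0 0"

```text
clock: 14.75
eef_pos: [0.5051, -0.1875, 0.0901]
tcp_rot: [0.791, 0.612, -0.0, 0.0]
force: [-0.1, 0.6, -0.2]
opening: 0.685
grasp_force: 30.0
```

```bash
python3 - <<'E'
from plant import *
from h import *
s=status.observe();print(s["opening"],s["grasp_force"])
plan(s,[.5052,-.2158,.0435],75.4,7)
p=optics.camera("wrist"); win(p,"w")
E
```

```text
0.6850654900137526 29.996877908706665
now [ 0.5051 -0.1875  0.0901] th 75.41 q7 -0.2211725316140072 dyaw 0.008164945309033556 F [-0.1  0.6 -0.2]
-0.39 0.10 0.67 0.00; -0.39 0.10 0.67 0.00; -0.39 0.10 0.67 0.00; -0.39 0.10 0.67 0.00; -0.39 0.10 0.67 0.00; -0.39 0.10 0.67 0.00; -0.39 0.10 0.67 0.00; 
w [ 520.7 -132.5   68.3   60.    75.2] z 0.1089 stand -360.4 -45.1
```

Call:
apply_moves:
  steps: "0 -0.9 0.3 0 0; 0 -1 0.2 0 0; 0 -0.8 0.2 0 0; 0 0 0 0.8 0; 0 0 0 1 0; 0 0 0 1 0; 0 0 0 0.6 0; 0 0 0 0 0"

```text
clock: 15.6
eef_pos: [0.5048, -0.2127, 0.0548]
tcp_rot: [0.79, 0.613, -0.001, -0.001]
force: [-1.2, -0.1, -0.3]
opening: 0.683
grasp_force: 30.0
```

```bash
python3 - <<'E'
from plant import *
from h import *
s=status.observe();print(s["opening"],s["grasp_force"])
plan(s,[.5052,-.2158,.0418],75.4,4)
p=optics.camera("wrist"); win(p,"w")
E
```

```text
0.6826420578390374 29.99707192182541
now [ 0.5048 -0.2127  0.0548] th 75.64 q7 -0.19906308418433427 dyaw 0.24216523292733427 F [-1.2 -0.1 -0.3]
-0.07 0.03 0.33 0.06; -0.07 0.03 0.33 0.06; -0.07 0.03 0.33 0.06; -0.07 0.03 0.33 0.06; 
w [ 520.2 -157.7   68.2   60.1   75.4] z 0.0736 stand -385.5 -47.1
```

Call:
apply_moves:
  steps: "0 -0.1 0.05 0.3 0.2; 0 -0.1 0.05 0.3 0; 0 -0.1 0 0.3 0; 0 0 0 0.2 0; 0 0 0 0.1 0; 0 0 0 0 0; 0 0 0 0 0; 0 0 0 0 0"

```text
clock: 16.45
eef_pos: [0.506, -0.2167, 0.0444]
tcp_rot: [0.791, 0.612, 0.0, 0.0]
force: [-0.6, 0.4, -1.0]
opening: 0.68
grasp_force: 30.0
```

```bash
python3 - <<'E'
from plant import *
from h import *
s=status.observe();print(s["opening"],s["grasp_force"])
plan(s,[.5052,-.2158,.0418],75.4,1)
p=optics.camera("wrist"); win(p,"w")
E
```

```text
0.6796401693249694 29.997093379497528
now [ 0.506  -0.2167  0.0444] th 75.4 q7 -0.20629073497773592 dyaw -0.0014545601208908465 F [-0.6  0.4 -1. ]
0.06 -0.10 0.26 -0.00; 
w [ 521.6 -161.7   68.3   60.1   75.1] z 0.0631 stand -389.4 -48.9
```

Another 2–3 mm, in small steps.

Call:
apply_moves:
  steps: "0 0 0 0.1 0; 0 0 0 0.1 0; 0 0 0 0.05 0; 0 0 0 0.05 0; 0 0 0 0 0; 0 0 0 0 0; 0 0 0 0 0; 0 0 0 0 0"

```text
clock: 17.3
eef_pos: [0.5058, -0.2167, 0.0415]
tcp_rot: [0.791, 0.611, -0.0, 0.0]
force: [-1.7, -0.3, 4.4]
opening: 0.678
grasp_force: 30.0
```

```bash
python3 - <<'E'
from plant import *
from h import *
s=status.observe();print(s["opening"],s["grasp_force"])
plan(s,[.5052,-.2158,.0418],75.4,1)
p=optics.camera("wrist"); win(p,"w")
E
```

```text
0.6777002064269639 29.997092485427856
now [ 0.5058 -0.2167  0.0415] th 75.39 q7 -0.20886689238275621 dyaw -0.007057142289880858 F [-1.7 -0.3  4.4]
0.07 -0.08 -0.03 -0.01; 
w [ 521.4 -161.6   68.1   60.1   75.2] z 0.0606 stand -389.3 -48.7
```

Contact is felt (4.4 N) and the plate top is at z ≈ 0.060. Releasing slowly, then rising.

Call:
apply_moves:
  steps: "0.72 0 0 0 0; 0.78 0 0 0 0; 0.85 0 0 0 0; 1 0 0 0 0; 1 0 0 0 0; 1 0 0 0 0; 1 0 0 0 0; 1 0 0 0 0"

```text
clock: 18.15
eef_pos: [0.5059, -0.2166, 0.0412]
tcp_rot: [0.791, 0.612, 0.0, 0.0]
force: [0.0, 0.5, -0.5]
opening: 0.998
grasp_force: 0.0
```

Call:
apply_moves:
  steps: "1 0 0 0 0; 1 0 0 -0.5 0; 1 0 0 -1 0; 1 0 0 -2 0; 1 0 0 -2 0; 1 0 0 -3 0; 1 0 0 -3 0; 1 0 0 -2 0"

```text
clock: 18.95
eef_pos: [0.5068, -0.2167, 0.1794]
tcp_rot: [0.791, 0.612, 0.001, 0.002]
force: [1.2, 0.1, -0.4]
opening: 0.996
grasp_force: 0.0
```

Call:
apply_moves:
  steps: "1 -3 0 0 0; 1 -4 0 0 0; 1 -4 0 0 0; 1 -4 0 0 0; 1 -4 0 0 0; 1 -3 0 0 0; 1 0 0 0 0; 1 0 0 0 0"

```text
clock: 19.75
eef_pos: [0.4501, -0.4299, 0.1768]
tcp_rot: [0.792, 0.611, 0.0, 0.0]
force: [0.3, 0.4, -0.5]
opening: 1.001
grasp_force: 0.0
```

```bash
python3 - <<'E'
from plant import *
from h import *
s=status.observe();plan(s,[.5052,-.2158,.2],75.4,1); print(s["joint_velocities"])
p=optics.camera("top"); win(p,"top"); cv2.imwrite("pics/end.png",p["img"][150:330,100:540,::-1])
E
```

```text
now [ 0.4501 -0.4299  0.1768] th 75.31 q7 0.2691835220561672 dyaw -0.08883887180394368 F [ 0.3  0.4 -0.5]
22.10 -0.10 -2.32 -0.09; 
[-0.02602183 -0.00962706 -0.0344251   0.01971965 -0.00315933 -0.00309177
 -0.00064715]
top [474.6 210.3 110.4  60.7  84.4] z 0.0597 stand -23.9 35.1
top [ 513.8 -180.5  110.6   60.5   75.1] z 0.0592 stand -408.9 -43.0
```

View pics/end.png

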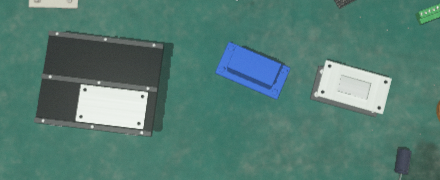

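The top view shows the window plate at crop (350,86), flat and about 1 mm from the block's centre, 0.3° off its length. The solid plate at crop (113,105) hasn't moved.

```bash
python3 -c "
from plant import bot
print(bot.close_job())"
```

```text
the job is handed in; nothing more can be done
None
```

The window plate lies flat and released on the steel block, about 1 mm off centre and 0.3° off its length by the top camera; the solid plate did not move, and I handed the job in at about 20 s (no verdict was returned).

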